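# Bring the screw press down by one turn of its hand wheel

### The job

A glued brush lies on the bed of the small screw press. Bring the platen down over it by one thread: with the fingertips, push the lying hand wheel round by its upright handle, clockwise as seen from above, through exactly one turn, so that the handle stands in line with the brass pointer again and is left there, without backing it past the pointer at the start or overrunning the pointer at the end. Only push the handle, never pinch it, and leave the brush on the press and everything round about lying where it is.

Things in the scene. Friction and masses are not known exactly. Their poses are not given: they have to be found in the camera images.
- wheel_axis (a point): Point on the vertical axis of the hand wheel, at mid-height of its rim (172 mm above the worktop). The wheel lies level on top of the grey press: rim of 66 mm mean radius and 12 mm thickness (top at 178 mm), three spokes, hub of 19 mm radius (top at 187 mm). Below the wheel the press has a crosshead, two posts and a base 150 x 130 mm. The press is fixed to the worktop; place and yaw differ each time.
- pointer_tip (a point): Tip of the fixed brass pointer, 90 mm out from the wheel axis and 172 mm above the worktop, just outside the rim and not higher than it; its direction from the wheel axis is where the handle stands at the start and must stand at the end.
- handle_mid (a point): Centre of the gripping part of the upright handle on the wheel, 62 mm out from the wheel axis and 205 mm above the worktop. The handle is a flat grip 20 mm thick (along the turning direction), 24 mm wide (radially), with free height from 182 to 230 mm above the worktop. It is a steel tang (handle_tang) between two wooden cheeks, trailing_cheek on the trailing side (the side to push on) and leading_cheek on the leading side. It is fixed to the wheel and does not spin.
- press_wheel (a joint): Turn of the wheel in rad: 0 at the start with the handle in line with the pointer, growing clockwise seen from above, 6.283 after one turn. The wheel is held by friction (about 2 to 4 N at the handle), stays where it is left and has stops only well beyond (-1.2 and 7.6).
- platen (a joint): Travel of the press platen in m: 0 at the start, growing downward, 0.008 for each turn of the wheel (driven by the screw).
- work_brush: The glued paint brush with black handle, 134 x 27 x 14 mm, lying level between bed and platen of the press.
- mallet: Bystander: mallet with wooden handle and dark rubber head, 75 x 228 x 42 mm; origin under its centre.
- oil_can: Bystander: small metal oil can with a thin spout, 62 x 78 x 147 mm; origin under its centre.
- height_gauge: Bystander: stepped wooden gauge block, 50 x 90 x 47 mm; origin under its centre.
- count_pad: Bystander: note pad, 140 x 100 x 12 mm; origin under its centre.
- tin_can: Bystander: open tin can, diameter 73, height 85 mm; origin under its centre.
- glue_bottle: Bystander: glue bottle with a pointed cap, diameter 52, height 158 mm; origin under its centre.
- brush_07: Bystander: loose paint brush lying on the worktop, 132 x 24 x 13 mm; origin under its centre.

How it is judged:
By the outcome, as a careful person would: the job done as asked, in the order asked, and still so for the second after the job is handed in, with the robot touching nothing.
It also fails if it takes over 58 s, if anything falls off the work surface, if the arm or the gripper's body presses on something with over 40 N, if the wrist force passes 120 N, or if a joint passes its speed limit or range.

### The arm

A 6-joint arm with a two-finger parallel gripper is mounted at the origin on a cart in front of the work surface, level with it; the furniture and walls round the work are solid. World frame = base frame: x ahead of the robot, y to its left, z up, the work surface at z = 0. Lengths are in m, angles in rad, forces in N, time in s.
With the tool pointing down it reaches from about 0.225 to 0.875 m from the base axis. Payload 3.4 kg.
Tool frame: the origin (TCP) lies midway between the tips of the shut fingers; the grasp point (between the pads) lies behind it (manip.grip_point_offset is the z of the grasp point in the tool frame, in m); z points along the fingers, x is the direction in which the jaws open and shut, and the axes are right-handed (so a half turn about z gives the same grasp; the last joint's range is limited). The gripper opens to 85 mm and grips with 20 to 120 N. Pads are 22 mm wide; open, the fingers measure 114 mm over their backs; the gripper's body (76 mm by 85 mm) begins 54 mm behind the grasp point. The pads swing forward as they close: fully open they stand 13 mm farther back than shut.
Start: joints at [0.994, 0.276, 1.505, -0, 1.361, -0.121], TCP at [0.253, 0.516, 0.231] pointing down, gripper open.
Joint ranges: [-2.89, 2.89], [-0.75, 2.08], [0.22, 2.7], [-1.18, 4.32], [0.11, 2.71], [-2.7, 2.7]. Speed limits (rad/s): [2.57, 2.57, 3.14, 3.14, 3.14, 3.14].

### API

Orientations are given as a unit quaternion [w, x, y, z].
In Python, from rig import manip, eyes, recognise, regions_of, mark_of gives the robot as it stands.
- The arm moves only by the shell command python3 -m inch 'ROWS' [FORCE]. ROWS is JSON, a list of rows, each a list of 5 numbers: the gripper command: -1 is shut, 1 is fully open, values between are in proportion, then the shift along the tool's x, y, z in mm, then the turn about the tool's z in degrees. A call has 1 to 20 rows; each row shifts and turns the pose as measured when the row begins, along the tool's axes as they then stand; what a row does not reach is not made up. A row lasts 1/12 s, in which the tool goes at most 41.7 mm and 7.16 degrees, less where a joint would pass 70% of its speed; a pose out of reach is approached as far as the arm can. A call with a gripper value outside its range is refused whole. The fingers move at their own pace and stop on an object; FORCE is the grip in N (left out, the last holds). Time passes only in rows, so rows that do not move let the fingers close. It gives the time, the measured TCP pose, the force and the opening at its end, in the units of the state.
- manip.get_state(): the state, without advancing time (a new reading comes with each control period).
- eyes.get_image(name): name is "scene" or "top"; returns a dict with "frame" (480x640x3 uint8, red, green, blue), "K" (3x3 intrinsics, pixels), "k1" (the pictures are not rectified: a ray, as slopes to the right and down, at radius r is drawn at 1 + k1 r^2 times it, then the intrinsics apply), "rvec" (rotation vector, rad) and "tvec" (3), from world to camera coordinates, as OpenCV has them. Camera axes: x right, y down, z forward; pixel columns grow to the right and rows downward; lengths in m; the calibration is good to about 2 mm. A picture is of the moment at which its call begins. There is no depth.
- manip.sign_off(): hands the job in, once; it reports no verdict.
Trained networks look in a picture, given as the dict that the camera call returned (one of the last four; its "shot" number tells which), for a name from the list of things; names that differ only in an ending like _2 or _b are one class to them, and where a whole thing is asked for, a point or a joint stands for the part that bears it (a point fixed in the world has none). Each returns a list of dicts, best first, with "confidence" (0 to 1); they miss things now and then, are a little off and sometimes report something else, mostly with a low value. They report only what shows in the picture. A call takes as long as a camera call.
- recognise(picture, target): "bbox" ([left, top, width, height] in pixels, round what is visible of it).
- regions_of(picture, target): "mask" (480x640 bool, what is visible of it) and "bbox" ([left, top, width, height] in pixels, round what is visible of it).
- mark_of(picture, target): "point" ([row, column] in pixels: a listed point, or the origin of a listed thing).
The state is a dict: "clock": time; "qpos": joint angles; "qd": joint speeds; "effort": joint torques, N m; "position": TCP position; "ee_rot": TCP orientation; "contact_force": force on the tool from outside, world axes, zero at the start; "moment": the same for the moment, N m; "width": finger opening in m.
Only numpy, scipy, OpenCV 4.12 (cv2) and the standard library are available. Lean on these libraries where they do the work, as an engineer would, in place of code of your own. Each camera call takes 0.05 s, during which the arm holds its last target.

## Working session

There is one attempt and no reset: what is moved stays moved. The work goes in short steps, Python scripts to look and compute and a shell command to move; the robot and the scene stay as the last step left them, time stands still between calls to the robot, and variables do not carry over. Pictures are saved under pics/ and viewed, and the job is handed in when it is done.

```bash
ls; mkdir -p pics
cat > h.py <<'E'
import numpy as np, cv2
from rig import manip, eyes, recognise, regions_of, mark_of
def ray(im,px):
    r,c=px; K=np.array(im["K"],float)
    p=cv2.undistortPoints(np.array([[[c,r]]],float),K,np.array([im["k1"],0,0,0,0.]))[0,0]
    R=cv2.Rodrigues(np.array(im["rvec"],float))[0]; t=np.array(im["tvec"],float).reshape(3)
    return -R.T@t, R.T@np.array([p[0],p[1],1.])
def atz(im,px,z):
    o,d=ray(im,px); return o+d*(z-o[2])/d[2]
def proj(im,P):
    K=np.array(im["K"],float)
    return cv2.projectPoints(np.array(P,float).reshape(-1,1,3),np.array(im["rvec"],float),np.array(im["tvec"],float),K,np.array([im["k1"],0,0,0,0.]))[0].reshape(-1,2)
def save(im,name): cv2.imwrite("pics/"+name+".png",im["frame"][:,:,::-1])
def tri(a,pa,b,pb):
    o1,d1=ray(a,pa);o2,d2=ray(b,pb)
    A=np.stack([d1,-d2],1); s=np.linalg.lstsq(A,o2-o1,rcond=None)[0]
    p,q=o1+s[0]*d1,o2+s[1]*d2
    return (p+q)/2,np.linalg.norm(p-q)
E
python3 - <<'E'
from h import *
s=manip.get_state(); print({k:np.round(v,3) for k,v in s.items()}, manip.grip_point_offset)
for n in ("scene","top"):
    im=eyes.get_image(n); save(im,n+"0"); print(n,im["k1"])
    for t,z in (("wheel_axis",.172),("pointer_tip",.172),("handle_mid",.205)):
        for m in mark_of(im,t)[:2]: print(t,np.round(m["point"],1),round(m["confidence"],2),np.round(atz(im,m["point"],z),4))
    for t in ("mallet","oil_can","height_gauge","count_pad","tin_can","glue_bottle","brush_07"):
        for m in mark_of(im,t)[:1]: print(t,np.round(m["point"],1),round(m["confidence"],2),np.round(atz(im,m["point"],0),3))
E
```

```text
pics
{'clock': np.float64(0.0), 'qpos': array([ 0.994,  0.277,  1.506,  0.   ,  1.361, -0.121]), 'qd': array([0.   , 0.   , 0.003, 0.001, 0.001, 0.   ]), 'effort': array([-1.0000e-03, -4.1677e+01, -2.4581e+01, -1.0000e-03,  1.1000e-02,
        0.0000e+00]), 'position': array([0.253, 0.516, 0.23 ]), 'ee_rot': array([ 0.   ,  0.849,  0.529, -0.001]), 'contact_force': array([ 0.591, -0.603,  0.067]), 'moment': array([0.014, 0.026, 0.015]), 'width': np.float64(0.085)} -0.0187
scene -0.19807546214681718
wheel_axis [229.5 323. ] 0.74 [0.5294 0.0466 0.172 ]
pointer_tip [238.8 345.5] 0.92 [ 0.5479 -0.0236  0.172 ]
handle_mid [224.2 342.1] 0.91 [ 0.5518 -0.0046  0.205 ]
mallet [252.4 248. ] 0.65 [0.437 0.298 0.   ]
oil_can [223.5 287.9] 0.84 [0.622 0.358 0.   ]
height_gauge [315.4 302.5] 0.96 [ 0.401 -0.032  0.   ]
count_pad [371.1 333.1] 0.62 [ 0.342 -0.235  0.   ]
tin_can [228.2 332.3] 0.72 [0.716 0.248 0.   ]
glue_bottle [312.7 444.2] 0.8 [ 0.696 -0.252  0.   ]
brush_07 [217.3 292.3] 0.47 [0.655 0.38  0.   ]
top 0.04046287412239229
wheel_axis [246.8 321.6] 0.84 [0.5265 0.0546 0.172 ]
pointer_tip [236.4 359.8] 0.88 [ 0.5495 -0.0356  0.172 ]
handle_mid [233.7 349.3] 0.56 [ 0.5513 -0.0094  0.205 ]
mallet [294.  230.7] 0.68 [0.428 0.297 0.   ]
oil_can [226.9 213.7] 0.91 [0.608 0.343 0.   ]
height_gauge [295.4 356.7] 0.79 [ 0.418 -0.035  0.   ]
tin_can [225.6 214.3] 0.73 [0.612 0.342 0.   ]
glue_bottle [186.8 437.9] 0.73 [ 0.706 -0.262  0.   ]
brush_07 [209.4 198.6] 0.57 [0.657 0.384 0.   ]
```

View pics/scene0.png

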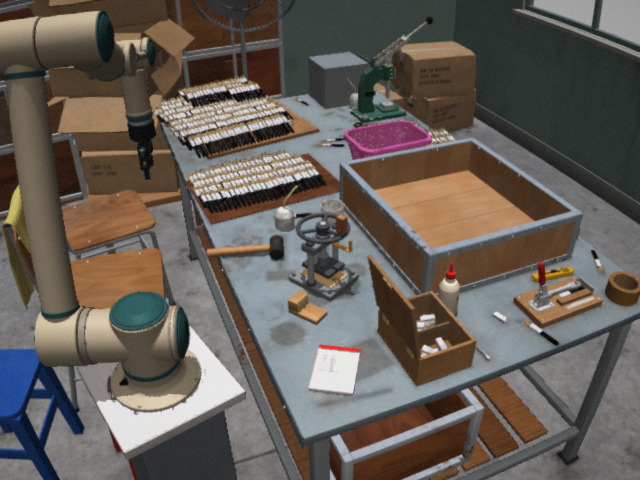

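View pics/top0.png

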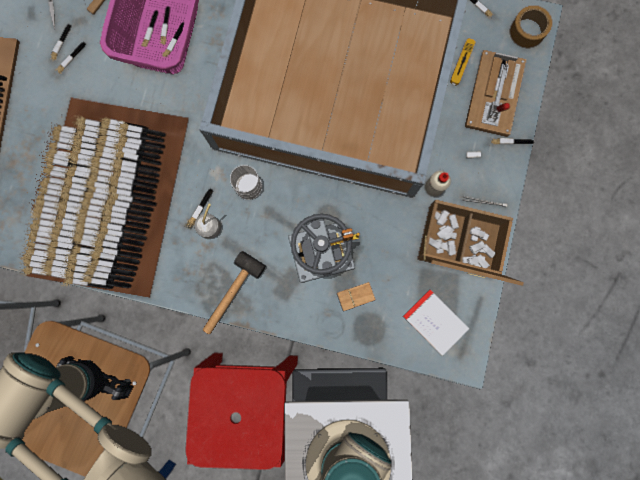

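Run:
```python
from h import *
s=cv2.imread("pics/scene0.png"); t=cv2.imread("pics/top0.png")
a=cv2.resize(s[170:320,240:440],(800,600),interpolation=cv2.INTER_CUBIC); cv2.imwrite("pics/sc.png",a)
a=cv2.resize(t[195:300,260:400],(800,600),interpolation=cv2.INTER_CUBIC); cv2.imwrite("pics/tc.png",a)
```

```text
(no output)
```

View pics/sc.png

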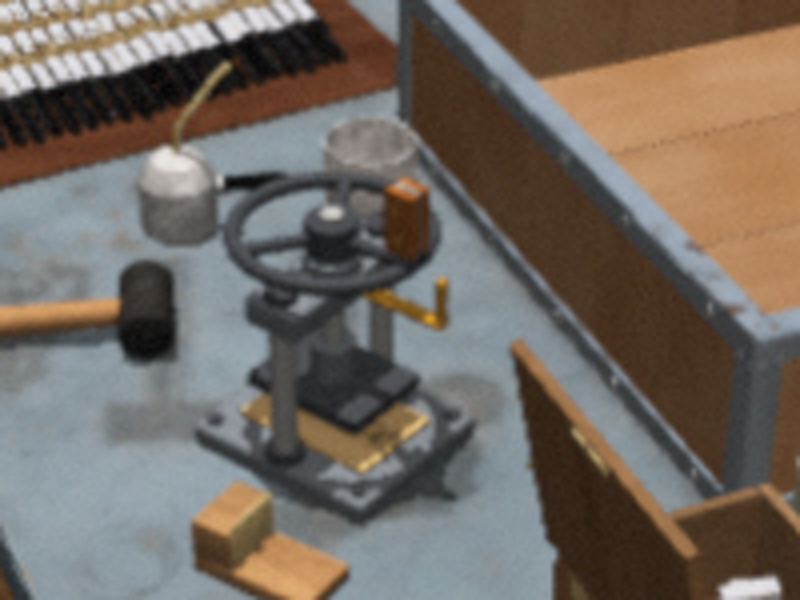

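View pics/tc.png

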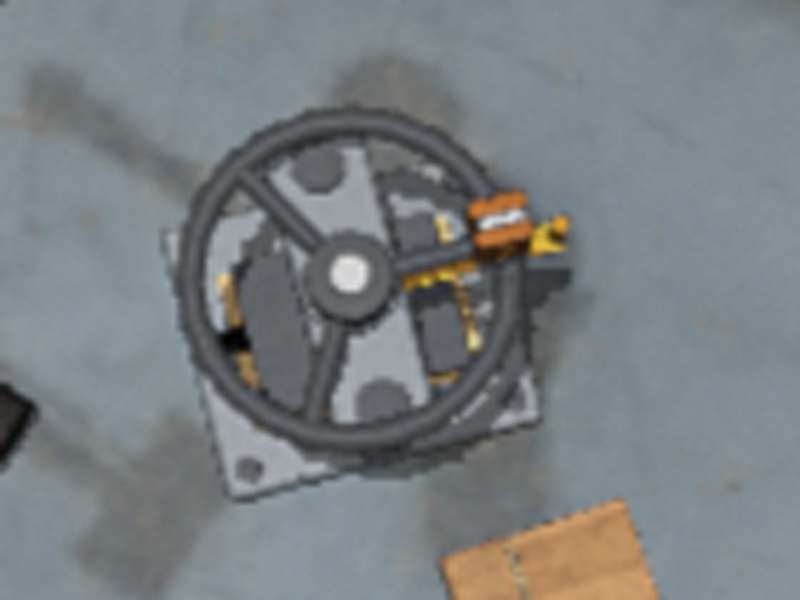

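The pictures show the wheel hub at about (321,243) in top and the handle with its pointer on the right (−y) side at about (347,234). Clockwise therefore starts towards −x, so the side to push is the far (+x) one. Next I refine the axis with a model overlay.

```bash
cat > fit.py <<'E'
from h import *
from scipy.optimize import minimize
ims={}
def rimpts(ax,z,r):
    a=np.linspace(0,2*np.pi,240,endpoint=False); return np.c_[ax[0]+r*np.cos(a),ax[1]+r*np.sin(a),np.full(240,z)]
def score(im,g,ax):
    # darkness along mid rim minus surroundings
    f=lambda r:cv2.remap(g,proj(im,rimpts(ax,.176,r)).astype(np.float32),None,cv2.INTER_LINEAR)
    return np.mean(np.minimum(f(.066),110))-.5*np.mean(np.minimum(f(.077),110))-.5*np.mean(np.minimum(f(.055),110))
E
python3 - <<'E'
from fit import *
T={}
for n in ("scene","top"):
    im=eyes.get_image(n); g=cv2.cvtColor(im["frame"],cv2.COLOR_RGB2GRAY).astype(np.float32); T[n]=(im,g)
    best=min(((score(im,g,(x,y)),x,y) for x in np.arange(.515,.545,.001) for y in np.arange(.035,.065,.001)))
    print(n,best)
best=min(((score(*T["top"],(x,y))+score(*T["scene"],(x,y)),x,y) for x in np.arange(.515,.545,.001) for y in np.arange(.035,.065,.001)))
print(best)
ax=best[1:]
P={}
for t in ("wheel_axis","pointer_tip","handle_mid"):
    a=mark_of(T["scene"][0],t)[0]["point"];b=mark_of(T["top"][0],t)[0]["point"]; P[t]=tri(T["scene"][0],a,T["top"][0],b); print(t,np.round(P[t][0],4),P[t][1])
for th in np.deg2rad(np.arange(-84,-68,2)):
    d=np.array([np.cos(th),np.sin(th)])
    for n in T: print(round(np.rad2deg(th)),n,np.round(proj(T[n][0],[[*(ax+.09*d),.172],[*(ax+.062*d),.205],[*(ax+.062*d),.23]]),1).tolist())
for n,(r0,r1,c0,c1) in (("scene",(190,260,290,383)),("top",(205,280,280,380))):
    im=T[n][0]; f=cv2.resize(im["frame"][:,:,::-1][r0:r1,c0:c1],None,fx=8,fy=8,interpolation=cv2.INTER_CUBIC)
    th=np.deg2rad(-76);d=np.array([np.cos(th),np.sin(th)]);tt=np.array([np.sin(th),-np.cos(th)])
    pts=[*rimpts(ax,.178,.066)[::4],[*ax,.187],[*(ax+.09*d),.172]]+[[*(ax+(.062+i*.012)*d+j*.01*tt),.23] for i in(-1,1) for j in (-1,1)]
    for p in proj(im,pts): cv2.circle(f,(int((p[0]-c0+.5)*8),int((p[1]-r0+.5)*8)),3,(0,255,0),-1)
    cv2.imwrite(f"pics/ov_{n}.png",f)
E
```

```text
Traceback (most recent call last):
  File "fit.py", line 9, in score
    return np.mean(np.minimum(f(.066),110))-.5*np.mean(np.minimum(f(.077),110))-.5*np.mean(np.minimum(f(.055),110))
                              ~^^^^^^
  File "fit.py", line 8, in <lambda>
    f=lambda r:cv2.remap(g,proj(im,rimpts(ax,.176,r)).astype(np.float32),None,cv2.INTER_LINEAR)
               ~~~~~~~~~^^^^^^^^^^^^^^^^^^^^^^^^^^^^^^^^^^^^^^^^^^^^^^^^^^^^^^^^^^^^^^^^^^^^^^^
cv2.error: OpenCV(4.12.0) /io/opencv/modules/imgproc/src/imgwarp.cpp:1821: error: (-215:Assertion failed) ((map1.type() == CV_32FC2 || map1.type() == CV_16SC2) && map2.empty()) || (map1.type() == CV_32FC1 && map2.type() == CV_32FC1) in function 'remap'
```

```bash
sed -i 's/.astype(np.float32),None/.astype(np.float32).reshape(-1,1,2),None/' fit.py
cat > f1.py <<'E'
from fit import *
T={}
for n in ("scene","top"):
    im=eyes.get_image(n); g=cv2.cvtColor(im["frame"],cv2.COLOR_RGB2GRAY).astype(np.float32); T[n]=(im,g)
    best=min(((score(im,g,(x,y)),x,y) for x in np.arange(.515,.545,.001) for y in np.arange(.035,.065,.001)))
    print(n,best)
best=min(((score(*T["top"],(x,y))+score(*T["scene"],(x,y)),x,y) for x in np.arange(.515,.545,.001) for y in np.arange(.035,.065,.001)))
print(best)
ax=np.array(best[1:])
for t in ("wheel_axis","pointer_tip","handle_mid"):
    a=mark_of(T["scene"][0],t)[0]["point"];b=mark_of(T["top"][0],t)[0]["point"]; p=tri(T["scene"][0],a,T["top"][0],b); print(t,np.round(p[0],4),p[1])
for n,(r0,r1,c0,c1) in (("scene",(190,260,290,383)),("top",(205,280,280,380))):
    im=T[n][0]; f=cv2.resize(im["frame"][:,:,::-1][r0:r1,c0:c1],None,fx=8,fy=8,interpolation=cv2.INTER_CUBIC)
    th=np.deg2rad(-76);d=np.array([np.cos(th),np.sin(th)]);tt=np.array([np.sin(th),-np.cos(th)])
    pts=[*rimpts(ax,.178,.066)[::4],[*ax,.187],[*(ax+.09*d),.172]]+[[*(ax+(.062+i*.012)*d+j*.01*tt),.23] for i in(-1,1) for j in (-1,1)]
    for p in proj(im,pts): cv2.circle(f,(int((p[0]-c0+.5)*8),int((p[1]-r0+.5)*8)),3,(0,255,0),-1)
    cv2.imwrite(f"pics/ov_{n}.png",f)
E
python3 f1.py
```

```text
scene (np.float32(-31.194874), np.float64(0.527), np.float64(0.047000000000000014))
top (np.float32(-18.597507), np.float64(0.53), np.float64(0.05500000000000002))
(np.float32(-42.489376), np.float64(0.528), np.float64(0.047000000000000014))
wheel_axis [0.536  0.0516 0.1726] 0.008204626631508515
pointer_tip [ 0.5517 -0.0304  0.1735] 0.008988272244545271
handle_mid [ 0.5516 -0.006   0.2045] 0.001048751606530659
```

View pics/ov_top.png

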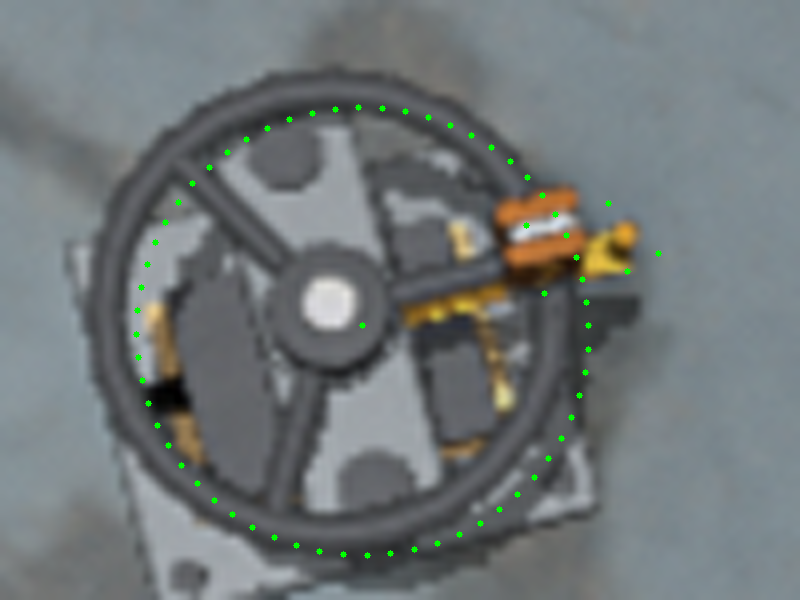

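View pics/ov_scene.png

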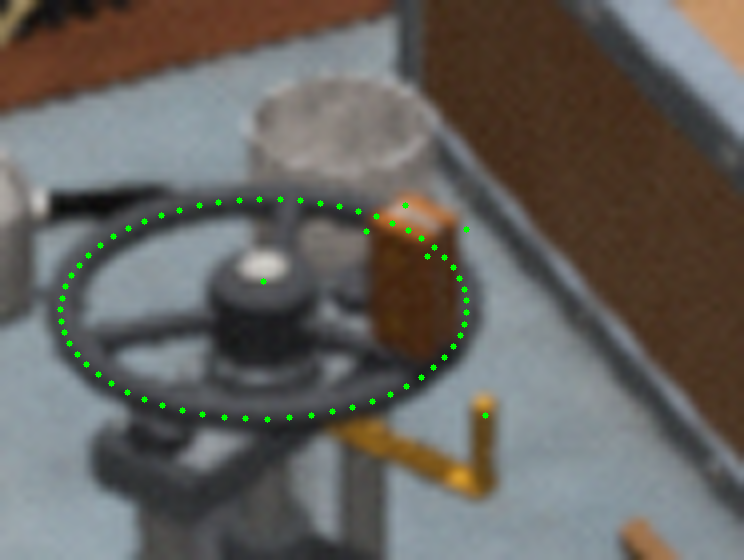

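Run:
```python
from h import *
s=eyes.get_image("scene");t=eyes.get_image("top")
for im in (s,t): print(np.round(ray(im,(240,320))[0],3),np.round(im["K"],1).tolist())
cs=lambda x,y:(190+y/8-.5,290+x/8-.5)
ct=lambda x,y:(205+y/8-.5,280+x/8-.5)
for nm,a,b,z in (("hubtop",cs(263,262),ct(330,303),.187),("rim",cs(265,303),ct(335,306),.176),("handletop",cs(418,212),ct(541,225),.23),("pointer",cs(484,405),ct(626,236),.172)):
    p,e=tri(s,a,t,b); print(nm,np.round(p,4),round(e,4),np.round(atz(s,a,z),4),np.round(atz(t,b,z),4))
st=manip.get_state()
for im,n in((s,"s"),(t,"t")):
    p=proj(im,[st["position"]])[0]; print(p); f=im["frame"][:,:,::-1].copy(); cv2.circle(f,tuple(int(round(v)) for v in p),1,(0,255,0),-1)
    x,y=int(p[0]),int(p[1]); x0=max(x-50,0);y0=max(y-40,0)
    cv2.imwrite(f"pics/g_{n}.png",cv2.resize(f[y0:y0+75,x0:x0+100],None,fx=6,fy=6,interpolation=cv2.INTER_CUBIC))
```

```text
[-0.242 -0.985  1.004] [[588.4, 0.0, 317.0], [0.0, 588.4, 235.2], [0.0, 0.0, 1.0]]
[0.362 0.054 1.428] [[539.6, 0.0, 318.7], [0.0, 539.6, 244.4], [0.0, 0.0, 1.0]]
hubtop [0.5349 0.0564 0.1873] 0.0001 [0.5353 0.0567 0.187 ] [0.5349 0.0564 0.187 ]
rim [0.5356 0.0553 0.1718] 0.0012 [0.5311 0.0503 0.176 ] [0.5355 0.055  0.176 ]
handletop [ 0.5505 -0.0036  0.2293] 0.0012 [ 0.5504 -0.0048  0.23  ] [ 0.5499 -0.0033  0.23  ]
pointer [ 0.556  -0.0313  0.1686] 0.0006 [ 0.5531 -0.0353  0.172 ] [ 0.5553 -0.031   0.172 ]
[149.5733601  175.65817969]
[109.92536243 372.70017658]
```

View pics/g_s.png

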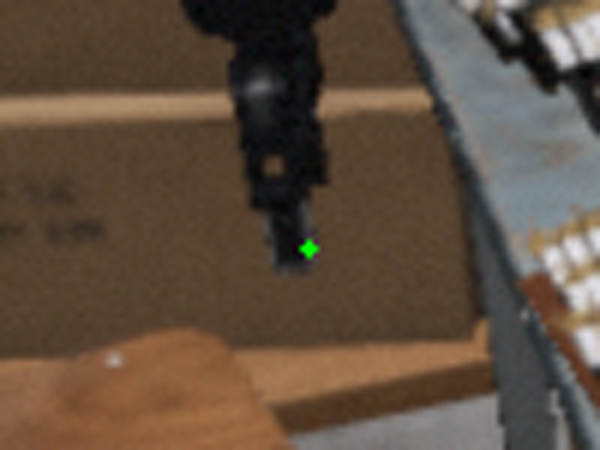

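View pics/g_t.png

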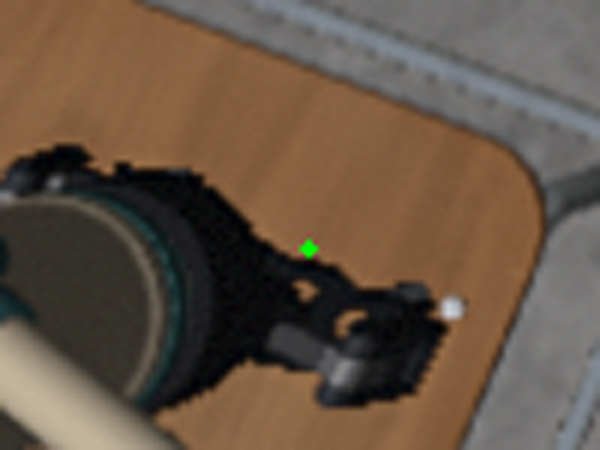

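Triangulation agrees: the axis is at (0.535, 0.056), the handle direction is about −76°, and the handle is about 62 mm out. I shut the fingers, lift, and cross over at height.

```bash
python3 -m inch '[[-1,0,0,-35,0],[-1,0,0,-35,0],[-1,-18,31,0,0],[-1,-18,31,0,0],[-1,-18,31,0,0],[-1,-18,31,0,0],[-1,-18,31,0,0],[-1,-18,31,0,0],[-1,-18,31,0,0],[-1,-18,31,0,0],[-1,-18,31,0,0],[-1,-18,31,0,0],[-1,-18,31,0,0],[-1,-18,31,0,0],[-1,-18,31,0,0],[-1,-18,31,0,0]]' 30
cat >> h.py <<'E'
AX=np.array([.535,.056])
def stat(axis=AX):
    s=manip.get_state(); p=s["position"]; w,x,y,z=s["ee_rot"]
    from scipy.spatial.transform import Rotation as Ro
    R=Ro.from_quat([x,y,z,w]).as_matrix(); psi=np.degrees(np.arctan2(R[1,0],R[0,0]))
    d=p[:2]-axis; f=R.T@s["contact_force"]
    print("t",round(s["clock"],2),"p",np.round(p*1000,1),"psi",round(psi,2),"polar r,th",round(np.hypot(*d)*1000,1),round(np.degrees(np.arctan2(d[1],d[0])),2),"Ftool",np.round(f,2),"w",round(s["width"],4),"q6",round(s["qpos"][5],2),"tilt",np.round(np.degrees(R[:2,2]),2))
    return s,R,psi
def delta(tx,ty,tz,tpsi):
    s,R,psi=stat(); v=R.T@(np.array([tx,ty,tz])-s["position"]); print("tool shift mm",np.round(v*1000,1),"turn",round((psi-tpsi+180)%360-180,1))
E
python3 -c "
from h import *; delta(.5946,.0069,.30,104)"
```

```text
clock: 2.98
position: [0.5415, 0.0885, 0.3048]
ee_rot: [-0.001, 0.845, 0.535, 0.003]
contact_force: [0.5, 0.4, 0.1]
width: 0.0001
t 2.98 p [541.5  88.5 304.8] psi 64.73 polar r,th 33.2 78.66 Ftool [ 0.56  0.32 -0.05] w 0.0001 q6 -1.1 tilt [0.24 0.27]
tool shift mm [-51.2  82.8   4.7] turn -39.3
```

```bash
python3 -m inch '[[-1,-17,27,0,0],[-1,-17,27,0,0],[-1,-17,27,0,0],[-1,0,0,0,-6.5],[-1,0,0,0,-6.5],[-1,0,0,0,-6.5],[-1,0,0,0,-6.5],[-1,0,0,0,-6.5],[-1,0,0,0,-6.5],[-1,0,0,0,0]]'
python3 -c "
from h import *; delta(.5946,.0069,.20,104)"
```

```text
clock: 3.82
position: [0.6006, -0.0083, 0.3019]
ee_rot: [0.002, 0.61, 0.792, 0.002]
contact_force: [-0.4, -0.7, -0.7]
width: 0.0
t 3.82 p [600.6  -8.3 301.9] psi 104.81 polar r,th 91.9 -44.45 Ftool [-0.54 -0.54  0.74] w 0.0 q6 -1.96 tilt [0.26 0.05]
tool shift mm [ 16.3  -2.4 101.9] turn 0.8
```

```bash
python3 -m inch '[[-1,16,-2,20,0.8],[-1,0,0,30,0],[-1,0,0,30,0],[-1,0,0,20,0],[-1,0,0,0,0],[-1,0,0,0,0]]'
python3 - <<'E'
from h import *
delta(.5946,.0069,.20,104)
for n,(r0,r1,c0,c1) in (("scene",(180,280,270,403)),("top",(195,285,270,390))):
    im=eyes.get_image(n); cv2.imwrite(f"pics/a_{n}.png",cv2.resize(im["frame"][:,:,::-1][r0:r1,c0:c1],None,fx=6,fy=6,interpolation=cv2.INTER_CUBIC))
E
```

```text
clock: 4.32
position: [0.5969, 0.0071, 0.2012]
ee_rot: [0.005, 0.623, 0.782, 0.004]
contact_force: [-1.1, 0.9, 0.1]
width: -0.0
t 4.32 p [596.9   7.1 201.2] psi 102.96 polar r,th 78.9 -38.31 Ftool [ 1.1  -0.83 -0.16] w -0.0 q6 -1.9 tilt [0.66 0.  ]
tool shift mm [ 0.3 -2.3  1.1] turn -1.0
```

View pics/a_scene.png

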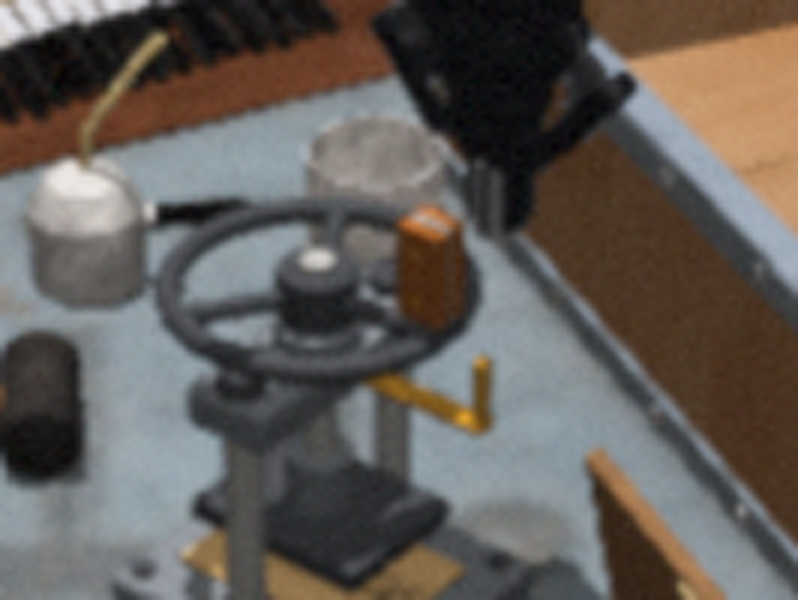

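View pics/a_top.png

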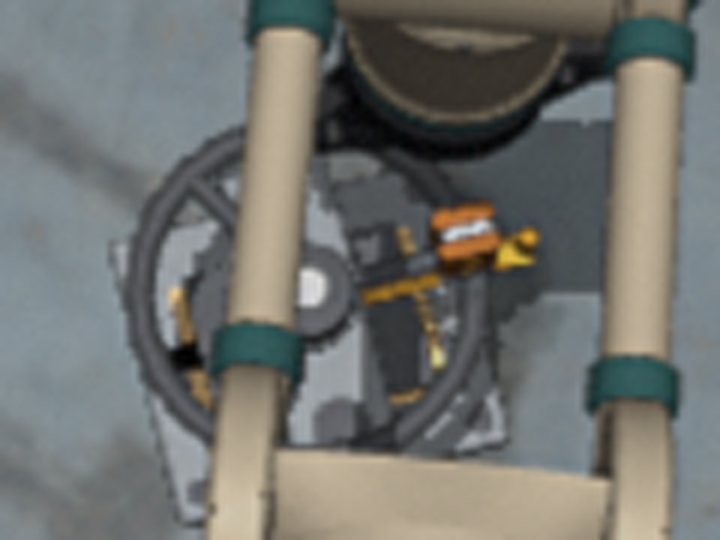

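Scene: shut fingers are behind the handle's trailing face (tip near (352,219) px), level with it. Now I close in gently and feel for contact.

```bash
python3 -m inch '[[-1,0,-8,0,-1],[-1,0,-8,0,0],[-1,0,-4,0,0],[-1,0,0,0,0],[-1,0,0,0,0]]'; python3 -c "
from h import *; stat()"; python3 -m inch '[[-1,0,-2,0,0],[-1,0,0,0,0]]' >/dev/null; python3 -c "
from h import *; stat()";  python3 -m inch '[[-1,0,-2,0,0],[-1,0,0,0,0]]'>/dev/null; python3 -c "
from h import *; stat()"
```

```text
clock: 4.83
position: [0.5787, 0.0011, 0.2078]
ee_rot: [0.01, 0.616, 0.788, 0.007]
contact_force: [0.7, -0.3, -0.3]
width: 0.0
t 4.83 p [578.7   1.1 207.8] psi 103.99 polar r,th 70.2 -51.46 Ftool [-0.46  0.57  0.35] w 0.0 q6 -1.93 tilt [ 1.34 -0.09]
t 5.0 p [5.769e+02 4.000e-01 2.089e+02] psi 103.96 polar r,th 69.6 -53.01 Ftool [ 0.35  0.39 -0.45] w -0.0003 q6 -1.94 tilt [ 1.46 -0.1 ]
t 5.17 p [ 5.750e+02 -1.000e-01  2.091e+02] psi 103.96 polar r,th 68.9 -54.52 Ftool [ 0.02 -0.56  0.41] w 0.0001 q6 -1.94 tilt [ 1.5  -0.11]
```

```bash
for i in 1 2 3; do case $i in 1) python3 -m inch '[[-1,0,-1.5,5,0],[-1,0,0,0,0]]';; 2) python3 -m inch '[[-1,0,-1,0,0],[-1,0,0,0,0]]';; 3) python3 -m inch '[[-1,0,-1,0,0],[-1,0,0,0,0]]';; esac >/dev/null; python3 -c "
from h import *; stat()"; done
```

```text
t 5.33 p [ 5.737e+02 -5.000e-01  2.037e+02] psi 103.96 polar r,th 68.5 -55.59 Ftool [ 0.86 -1.05  0.65] w -0.0003 q6 -1.94 tilt [ 1.51 -0.11]
t 5.5 p [572.7  -0.7 203. ] psi 103.96 polar r,th 68.1 -56.39 Ftool [-0.26  0.53  0.16] w -0.0001 q6 -1.94 tilt [ 1.48 -0.1 ]
t 5.67 p [572.4  -0.9 202.9] psi 103.96 polar r,th 68.1 -56.67 Ftool [ 0.25 -0.11  0.74] w 0.0 q6 -1.94 tilt [ 1.55 -0.08]
```

```bash
for i in 1 2 3; do case $i in 1) python3 -m inch '[[-1,0,-1,0,0],[-1,0,0,0,0]]';; 2) python3 -m inch '[[-1,0,-1,0,0],[-1,0,0,0,0]]';; 3) python3 -m inch '[[-1,0,-1,0,0],[-1,0,0,0,0]]';; esac >/dev/null; python3 -c "
from h import *; stat()"; done
```

```text
t 5.83 p [572.  -1. 203.] psi 103.96 polar r,th 68.0 -57.03 Ftool [-0.23  0.6   0.44] w -0.0001 q6 -1.94 tilt [ 1.62 -0.07]
t 6.0 p [571.4  -1.3 203. ] psi 103.96 polar r,th 67.9 -57.54 Ftool [-0.26  0.71  0.57] w 0.0003 q6 -1.94 tilt [ 1.68 -0.07]
t 6.17 p [570.8  -1.5 203. ] psi 103.95 polar r,th 67.8 -58.12 Ftool [-0.46  0.31  0.54] w 0.0003 q6 -1.94 tilt [ 1.73 -0.07]
```

```bash
python3 - <<'E'
from h import *
for n,(r0,r1,c0,c1) in (("scene",(190,250,300,380)),("top",(205,265,310,390))):
    im=eyes.get_image(n); a=cv2.resize(im["frame"][:,:,::-1][r0:r1,c0:c1],(400,300),interpolation=cv2.INTER_CUBIC)
    b=cv2.resize(cv2.imread(f"pics/{n}0.png")[r0:r1,c0:c1],(400,300),interpolation=cv2.INTER_CUBIC)
    cv2.imwrite(f"pics/b_{n}.png",np.hstack([a,b]))
E
python3 -c "
import cv2,numpy as np
cv2.imwrite('pics/b.png',np.vstack([cv2.imread('pics/b_scene.png'),cv2.imread('pics/b_top.png')]))"
```

```text
(no output)
```

View pics/b.png

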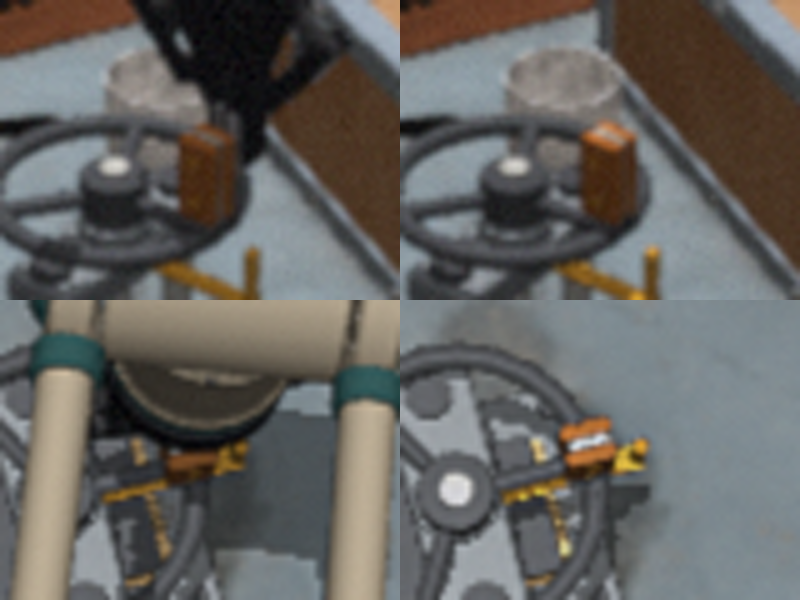

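Contact: the handle has only just begun to move (about 1 mm). Now I run the arc, trying a short piece first.

```bash
python3 -m inch '[[-1,-1.6,-5.7,0,5],[-1,-1.6,-5.7,0,5],[-1,-1.6,-5.7,0,5],[-1,-1.6,-5.7,0,5]]'
cat >> h.py <<'E'
def rel(flip=1):
    s,R,psi=stat(); v=R.T@np.array([*(AX-s["position"][:2]),0]); print("axis in tool mm",np.round(v[:2]*1000,1))
    for ph in (5,):
        a=v[:2]*1000; c,sn=np.cos(np.radians(ph)),np.sin(np.radians(ph)); print("row",ph,np.round(a-np.array([[c,-sn],[sn,c]])@a,2))
E
python3 -c "
from h import *; rel()"
```

```text
clock: 6.6
position: [0.5523, -0.0096, 0.2032]
ee_rot: [0.012, 0.748, 0.663, 0.014]
contact_force: [2.8, -0.3, -0.6]
width: -0.0003
t 6.6 p [552.3  -9.6 203.2] psi 83.15 polar r,th 67.8 -75.21 Ftool [0.   2.78 0.74] w -0.0003 q6 -1.6 tilt [2.16 0.03]
axis in tool mm [ 63.1 -25. ]
row 5 [-1.94 -5.59]
```

```bash
python3 -m inch '[[-1,-1.6,-6.8,0,4.6],[-1,-1.6,-6.8,0,4.6],[-1,-1.6,-6.8,0,4.6],[-1,-1.6,-6.8,0,4.6],[-1,-1.6,-6.8,0,4.6],[-1,-1.6,-6.8,0,4.6]]';python3 -c "
from h import *; rel()"
```

```text
clock: 7.1
position: [0.5152, -0.0074, 0.2033]
ee_rot: [0.013, 0.891, 0.454, 0.022]
contact_force: [2.2, -0.1, -0.3]
width: 0.0001
t 7.1 p [515.2  -7.4 203.3] psi 54.07 polar r,th 66.4 -107.35 Ftool [1.2  1.87 0.46] w 0.0001 q6 -1.1 tilt [ 2.93 -0.14]
axis in tool mm [ 62.9 -21.2]
row 5 [-1.61 -5.56]
```

```bash
python3 -m inch '[[-1,-1.6,-6.1,0,4.9],[-1,-1.6,-6.1,0,4.9],[-1,-1.6,-6.1,0,4.9],[-1,-1.6,-6.1,0,4.9],[-1,-1.6,-6.1,0,4.9],[-1,-1.6,-6.1,0,4.9],[-1,-1.6,-6.1,0,4.9],[-1,-1.6,-6.1,0,4.9],[-1,-1.6,-6.1,0,4.9],[-1,-1.6,-6.1,0,4.9]]';python3 -c "
from h import *; rel()"
```

```text
clock: 7.93
position: [0.4739, 0.0294, 0.2033]
ee_rot: [0.01, 0.999, 0.022, 0.032]
contact_force: [0.4, -2.1, 0.7]
width: 0.0001
t 7.93 p [473.9  29.4 203.3] psi 2.53 polar r,th 66.7 -156.44 Ftool [ 0.38  2.13 -0.68] w 0.0001 q6 -0.11 tilt [ 3.66 -1.02]
axis in tool mm [ 62.1 -24. ]
row 5 [-1.86 -5.5 ]
```

```bash
python3 -m inch '[[-1,-1.9,-6.7,0,4.7],[-1,-1.9,-6.7,0,4.7],[-1,-1.9,-6.7,0,4.7],[-1,-1.9,-6.7,0,4.7],[-1,-1.9,-6.7,0,4.7],[-1,-1.9,-6.7,0,4.7],[-1,-1.9,-6.7,0,4.7],[-1,-1.9,-6.7,0,4.7]]';python3 -c "
from h import *; rel()"
```

```text
clock: 8.6
position: [0.4706, 0.0775, 0.203]
ee_rot: [0.008, 0.948, -0.317, 0.036]
contact_force: [0.8, -2.1, -0.5]
width: -0.0
t 8.6 p [470.6  77.5 203. ] psi -36.96 polar r,th 67.9 161.55 Ftool [1.88 1.23 0.66] w -0.0 q6 0.71 tilt [ 3.6  -2.12]
axis in tool mm [ 64.2 -21.5]
row 5 [-1.63 -5.68]
```

```bash
python3 -m inch '[[-1,-1.5,-6.2,0,4.8],[-1,-1.5,-6.2,0,4.8],[-1,-1.5,-6.2,0,4.8],[-1,-1.5,-6.2,0,4.8],[-1,-1.5,-6.2,0,4.8],[-1,-1.5,-6.2,0,4.8],[-1,-1.5,-6.2,0,4.8],[-1,-1.5,-6.2,0,4.8],[-1,-1.5,-6.2,0,4.8],[-1,-1.5,-6.2,0,4.8],[-1,-1.5,-6.2,0,4.8],[-1,-1.5,-6.2,0,4.8]]';python3 -c "
from h import *; rel()"
```

```text
clock: 9.6
position: [0.5083, 0.1208, 0.2016]
ee_rot: [-0.009, -0.66, 0.751, -0.026]
contact_force: [-2.2, 1.1, 0.6]
width: 0.0003
t 9.6 p [508.3 120.8 201.6] psi -97.38 polar r,th 70.1 112.43 Ftool [-0.77  2.32 -0.72] w 0.0003 q6 1.85 tilt [ 1.16 -2.9 ]
axis in tool mm [ 60.8 -34.8]
row 5 [-2.8  -5.43]
```

```bash
python3 -m inch '[[-1,-1,-5,0,0],[-1,0,-5,0,0],[-1,0,0,0,0]]';python3 -c "
from h import *; rel()
for n,(r0,r1,c0,c1) in (('scene',(180,270,270,390)),('top',(205,295,270,390))):
    im=eyes.get_image(n); a=cv2.resize(im['frame'][:,:,::-1][r0:r1,c0:c1],(400,300),interpolation=cv2.INTER_CUBIC); cv2.imwrite(f'pics/c_{n}.png',a)
cv2.imwrite('pics/c.png',np.hstack([cv2.imread('pics/c_scene.png'),cv2.imread('pics/c_top.png')]))"
```

```text
clock: 9.85
position: [0.5166, 0.1211, 0.2012]
ee_rot: [-0.011, -0.661, 0.75, -0.023]
contact_force: [0.5, 0.2, 0.4]
width: -0.0
t 9.85 p [516.6 121.1 201.2] psi -97.23 polar r,th 67.6 105.81 Ftool [-0.22 -0.47 -0.36] w -0.0 q6 1.85 tilt [ 0.81 -2.87]
axis in tool mm [ 62.2 -26.4]
row 5 [-2.06 -5.52]
```

View pics/c.png

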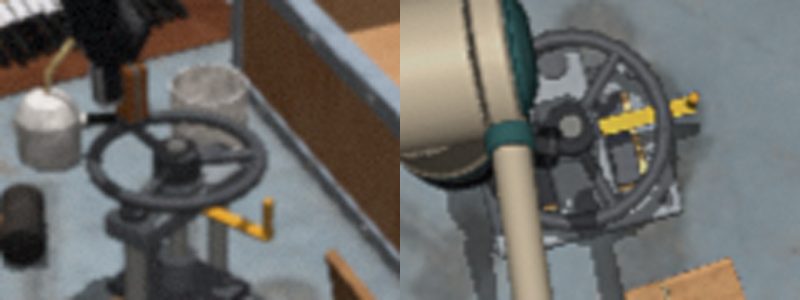

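```bash
python3 -m inch '[[-1,-1.2,-7.2,0,3.5],[-1,-1.2,-7.2,0,3.5],[-1,-1.5,-7.2,0,4],[-1,-1.5,-7.2,0,4],[-1,-1.5,-7,0,4]]';python3 -c "
from h import *; rel()"
```

```text
clock: 10.37
position: [0.5463, 0.1204, 0.2012]
ee_rot: [-0.011, -0.524, 0.852, -0.02]
contact_force: [-2.0, 1.0, 1.2]
width: 0.0001
t 10.37 p [546.3 120.4 201.2] psi -116.84 polar r,th 65.4 80.06 Ftool [ 0.07  2.19 -1.26] w 0.0001 q6 2.17 tilt [ 0.14 -2.61]
axis in tool mm [ 62.5 -19. ]
row 5 [-1.41 -5.52]
```

```bash
python3 -m inch '[[-1,0,10,0,0],[-1,0,15,0,0],[-1,0,15,0,0],[-1,0,0,0,-7],[-1,0,0,0,-7],[-1,0,0,0,-7],[-1,0,0,0,-7],[-1,0,0,0,-7],[-1,0,0,0,-7],[-1,0,0,0,-7],[-1,0,0,0,-7],[-1,0,0,0,-7],[-1,0,0,0,-7],[-1,0,0,0,-7],[-1,0,0,0,-7],[-1,0,0,0,-7]]';python3 -c "
from h import *; rel()"
```

```text
clock: 11.7
position: [0.4816, 0.1463, 0.2025]
ee_rot: [0.023, 0.979, -0.203, 0.006]
contact_force: [-0.2, 0.1, -0.1]
width: -0.0
t 11.7 p [481.6 146.3 202.5] psi -23.36 polar r,th 104.9 120.59 Ftool [-0.2   0.    0.07] w -0.0 q6 0.61 tilt [ 0.18 -2.69]
axis in tool mm [84.8 61.6]
row 5 [ 5.69 -7.16]
```

```bash
python3 -m inch '[[-1,0,0,0,-7],[-1,0,0,0,-7],[-1,0,0,0,-7],[-1,0,0,0,-7],[-1,0,0,0,-7],[-1,0,0,0,-7],[-1,0,0,0,-7],[-1,0,0,0,-7],[-1,0,0,0,-7],[-1,0,0,0,-7],[-1,0,0,0,-7],[-1,0,0,0,-7],[-1,0,0,0,0]]';python3 -c "
from h import *; rel()
for n,(r0,r1,c0,c1) in (('scene',(180,270,270,390)),('top',(205,295,270,390))):
    im=eyes.get_image(n); a=cv2.resize(im['frame'][:,:,::-1][r0:r1,c0:c1],(400,300),interpolation=cv2.INTER_CUBIC); cv2.imwrite(f'pics/d_{n}.png',a)
    m=mark_of(im,'handle_mid')[:1]
    for k in m:
        q=atz(im,k['point'],.205); print(n,k['confidence'],q,np.degrees(np.arctan2(q[1]-AX[1],q[0]-AX[0])))
cv2.imwrite('pics/d.png',np.hstack([cv2.imread('pics/d_scene.png'),cv2.imread('pics/d_top.png')]))"
```

```text
clock: 12.78
position: [0.4543, 0.1528, 0.2051]
ee_rot: [0.021, 0.853, 0.521, -0.011]
contact_force: [0.0, -0.4, -0.1]
width: -0.0001
t 12.78 p [454.3 152.8 205.1] psi 62.79 polar r,th 126.0 129.83 Ftool [-0.33  0.19  0.09] w -0.0001 q6 -0.87 tilt [ 0.24 -2.72]
axis in tool mm [-49.1 115.9]
row 5 [9.92 4.72]
scene 0.89 [0.56555554 0.10548016 0.205     ] 58.30338070252928
top 0.62 [0.56559625 0.11197416 0.205     ] 61.33837802910018
```

View pics/d.png

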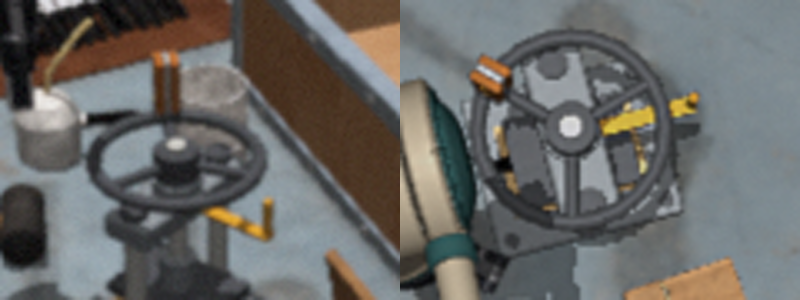

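Scene and top show the handle at about 60° (left rear) and free; the tool is turned and stands well behind it. Now I approach again.

```bash
python3 -m inch '[[-1,4,15,0,0],[-1,5,25,0,0],[-1,4,20,0,0],[-1,0,8,0,0],[-1,0,0,0,0],[-1,0,0,0,0]]';python3 -c "
from h import *; rel()"
```

```text
clock: 13.48
position: [0.5275, 0.131, 0.2061]
ee_rot: [0.022, 0.856, 0.517, -0.009]
contact_force: [-0.9, -0.9, 0.1]
width: -0.0001
t 13.48 p [527.5 131.  206.1] psi 62.19 polar r,th 75.4 95.74 Ftool [-1.21 -0.39 -0.11] w -0.0001 q6 -0.92 tilt [ 0.39 -2.73]
axis in tool mm [-62.8  41.6]
row 5 [3.39 5.63]
```

```bash
python3 -m inch '[[-1,0,7,2,0],[-1,0,7,2,0],[-1,0,4,0,0],[-1,0,0,0,0],[-1,1.6,6,0,4],[-1,1.6,6.5,0,4.8],[-1,1.6,6.3,0,4.8],[-1,1.6,6.3,0,4.8]]';python3 -c "
from h import *; rel()"
```

```text
clock: 14.15
position: [0.5624, 0.1163, 0.2017]
ee_rot: [0.018, 0.93, 0.367, -0.009]
contact_force: [-1.7, 2.8, -0.2]
width: -0.0002
t 14.15 p [562.4 116.3 201.7] psi 43.08 polar r,th 66.2 65.59 Ftool [ 0.64 -3.22  0.12] w -0.0002 q6 -0.63 tilt [-0.24 -2.36]
axis in tool mm [-61.1  25.3]
row 5 [1.97 5.43]
```

```bash
python3 -m inch '[[-1,1.9,6.8,0,4.5],[-1,1.9,6.8,0,4.5],[-1,1.9,6.8,0,4.5],[-1,1.9,6.8,0,4.5],[-1,1.9,6.8,0,4.5],[-1,1.9,6.8,0,4.5]]';python3 -c "
from h import *; rel()"
```

```text
clock: 14.65
position: [0.5878, 0.0955, 0.2018]
ee_rot: [0.012, 0.992, 0.129, -0.009]
contact_force: [-0.5, 2.8, 0.0]
width: -0.0002
t 14.65 p [587.8  95.5 201.8] psi 14.81 polar r,th 65.9 36.79 Ftool [ 0.24 -2.78 -0.09] w -0.0002 q6 -0.19 tilt [-0.87 -1.49]
axis in tool mm [-61.1  24.6]
row 5 [1.91 5.42]
```

```bash
python3 -m inch '[[-1,1.9,7.2,0,4.3],[-1,1.9,7.2,0,4.3],[-1,1.9,7.2,0,4.3],[-1,1.9,7,0,4.3],[-1,1.9,7,0,4.3],[-1,1.9,7,0,4.3],[-1,1.9,7,0,4.3]]';python3 -c "
from h import *; rel()"
```

```text
clock: 15.23
position: [0.5992, 0.0569, 0.2019]
ee_rot: [0.004, 0.989, -0.145, -0.01]
contact_force: [0.1, 2.7, -0.2]
width: -0.0004
t 15.23 p [599.2  56.9 201.9] psi -16.74 polar r,th 64.2 0.82 Ftool [-0.71 -2.56  0.14] w -0.0004 q6 0.28 tilt [-1.16 -0.26]
axis in tool mm [-61.2  19.3]
row 5 [1.45 5.41]
```

```bash
python3 -m inch '[[-1,1.6,6,0,4.9],[-1,1.6,6,0,4.9],[-1,1.6,6,0,4.9],[-1,1.6,6,0,4.9],[-1,1.6,6,0,4.9],[-1,1.6,6,0,4.9],[-1,1.6,6,0,4.9]]';python3 -c "
from h import *; rel()"
```

```text
clock: 15.82
position: [0.5898, 0.0233, 0.202]
ee_rot: [-0.003, 0.896, -0.444, -0.007]
contact_force: [3.0, 1.5, -1.2]
width: 0.0002
t 15.82 p [589.8  23.3 202. ] psi -52.73 polar r,th 63.8 -30.84 Ftool [ 0.68 -3.28  1.17] w 0.0002 q6 0.83 tilt [-0.53  0.68]
axis in tool mm [-59.2  23.8]
row 5 [1.85 5.25]
```

```bash
python3 -m inch '[[-1,2,5,0,3.6],[-1,2,5,0,3.6],[-1,2,5,0,3.2],[-1,1,3,0,2],[-1,0,0,0,0]]';python3 -c "
from h import *; rel()"
```

```text
clock: 16.23
position: [0.579, 0.011, 0.2023]
ee_rot: [-0.007, 0.839, -0.544, -0.007]
contact_force: [0.7, -0.2, -0.8]
width: -0.0004
t 16.23 p [579.   11.  202.3] psi -65.95 polar r,th 62.9 -45.69 Ftool [ 0.46 -0.55  0.84] w -0.0004 q6 1.03 tilt [-0.21  1.11]
axis in tool mm [-59.   21.8]
row 5 [1.67 5.23]
```

```bash
python3 -m inch '[[-1,1,2.6,0,2.5],[-1,1,2.6,0,2.5],[-1,0.6,1.5,0,1.5],[-1,0,0,0,0]]';python3 -c "
from h import *; rel()
for n,(r0,r1,c0,c1) in (('scene',(190,250,300,380)),('top',(205,265,310,390))):
    im=eyes.get_image(n); a=cv2.resize(im['frame'][:,:,::-1][r0:r1,c0:c1],(400,300),interpolation=cv2.INTER_CUBIC)
    b=cv2.resize(cv2.imread(f'pics/{n}0.png')[r0:r1,c0:c1],(400,300),interpolation=cv2.INTER_CUBIC)
    cv2.imwrite(f'pics/e_{n}.png',np.hstack([a,b]))
cv2.imwrite('pics/e.png',np.vstack([cv2.imread('pics/e_scene.png'),cv2.imread('pics/e_top.png')]))"
```

```text
clock: 16.57
position: [0.575, 0.0075, 0.2025]
ee_rot: [-0.009, 0.806, -0.591, -0.006]
contact_force: [-0.4, -0.6, 0.2]
width: -0.0
t 16.57 p [575.    7.5 202.5] psi -72.5 polar r,th 62.9 -50.46 Ftool [ 0.39  0.59 -0.25] w -0.0 q6 1.14 tilt [0.04 1.23]
axis in tool mm [-58.3  23.6]
row 5 [1.84 5.17]
```

View pics/e.png

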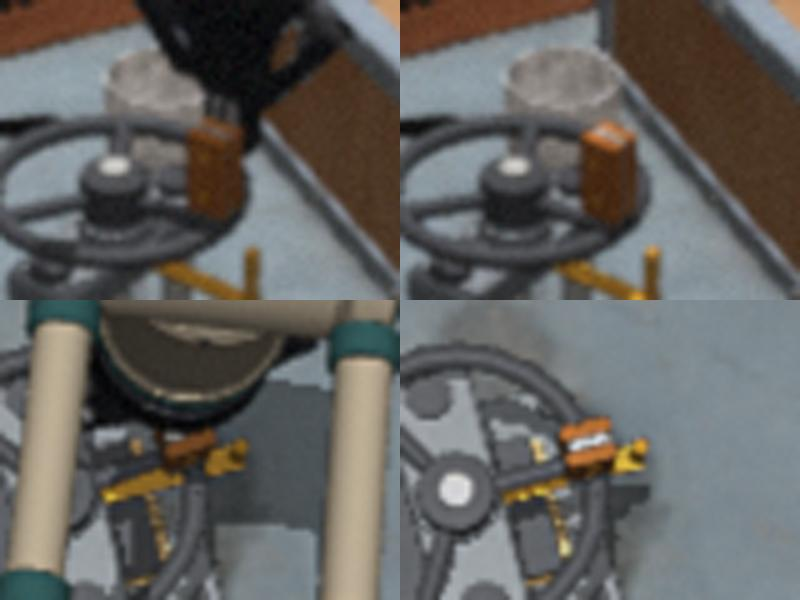

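```bash
python3 -m inch '[[-1,1.5,2,0,1.5],[-1,1.5,1.5,0,1.5],[-1,0,0,0,0]]';python3 -c "
from h import *; rel()"; python3 -m inch '[[-1,0,-8,0,0],[-1,0,-20,0,0],[-1,0,-25,0,0],[-1,0,-10,-20,0],[-1,0,0,-30,0],[-1,0,-20,-30,0],[-1,0,-20,-30,0],[-1,0,-20,0,0],[-1,0,0,0,0],[-1,0,0,0,0]]'
cat > m.py <<'E'
from h import *
rel()
for n,(r0,r1,c0,c1) in (('scene',(190,250,300,380)),('top',(205,265,310,390))):
    im=eyes.get_image(n); save(im,'last_'+n); a=cv2.resize(im['frame'][:,:,::-1][r0:r1,c0:c1],(400,300),interpolation=cv2.INTER_CUBIC)
    b=cv2.resize(cv2.imread(f'pics/{n}0.png')[r0:r1,c0:c1],(400,300),interpolation=cv2.INTER_CUBIC)
    cv2.imwrite(f'pics/e_{n}.png',np.hstack([a,b]))
    for k in mark_of(im,'handle_mid')[:1]: print(n,np.round(k['point'],1),k['confidence'])
cv2.imwrite('pics/e.png',np.vstack([cv2.imread('pics/e_scene.png'),cv2.imread('pics/e_top.png')]))
E
python3 m.py
```

```text
clock: 16.92
position: [0.573, 0.0048, 0.2027]
ee_rot: [-0.01, 0.79, -0.613, -0.006]
contact_force: [1.2, 0.3, 0.3]
width: 0.0001
t 16.92 p [573.    4.8 202.7] psi -75.6 polar r,th 63.8 -53.45 Ftool [-0.03 -1.27 -0.29] w 0.0001 q6 1.18 tilt [0.1  1.34]
axis in tool mm [-59.1  24.1]
row 5 [1.87 5.24]
clock: 17.75
position: [0.6964, 0.0327, 0.3144]
ee_rot: [-0.005, 0.79, -0.613, -0.01]
contact_force: [-0.2, 0.6, 0.6]
width: 0.0002
t 17.75 p [696.4  32.7 314.4] psi -75.64 polar r,th 163.1 -8.21 Ftool [-0.62  0.05 -0.61] w 0.0002 q6 1.26 tilt [-0.54  1.08]
axis in tool mm [-62.6 150.6]
row 5 [12.89  6.03]
scene [224.7 344.8] 0.56
```

View pics/e.png

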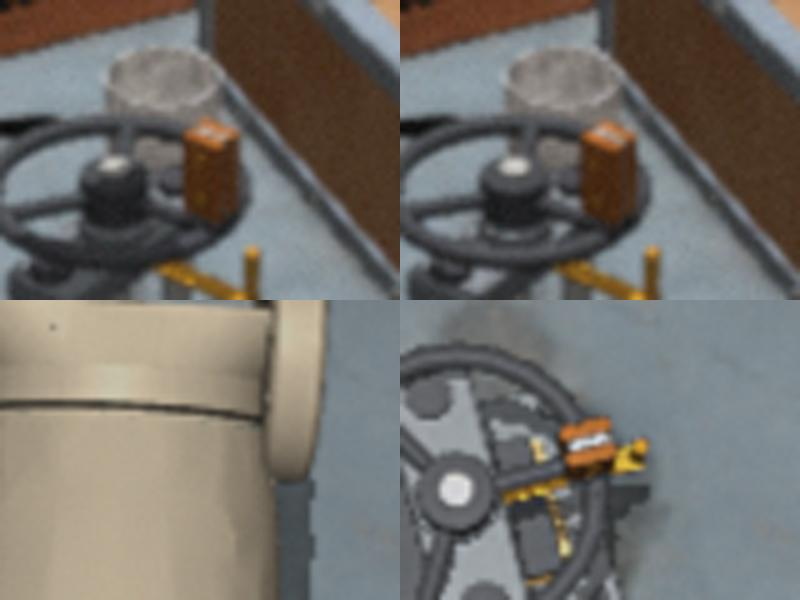

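```bash
cat > ang.py <<'E'
from h import *
from scipy.optimize import minimize_scalar
im=eyes.get_image("scene"); save(im,"last_scene")
def quad(th):
    d=np.array([np.cos(th),np.sin(th)]);t=np.array([np.sin(th),-np.cos(th)])
    return proj(im,[[*(AX+.062*d),.21]])[0]
a=quad(np.radians(-76))
for e in (1,5,10): print("deg short",e,np.round(quad(np.radians(-76+e))-a,2))
def cen(f):
    f=f[195:245,330:356].astype(float); hsv=cv2.cvtColor(f.astype(np.uint8),cv2.COLOR_BGR2HSV)
    m=((hsv[:,:,0]<16)&(hsv[:,:,1]>110)&(hsv[:,:,2]>40)); n,l,st,c=cv2.connectedComponentsWithStats(m.astype(np.uint8)); k=1+np.argmax(st[1:,4]); return c[k],st[k]
A=cv2.imread("pics/scene0.png"); B=im["frame"][:,:,::-1].copy()
print(cen(A),cen(B))
# ncc subpixel: start template vs now
ga=cv2.cvtColor(A,cv2.COLOR_BGR2GRAY).astype(np.float32);gb=cv2.cvtColor(B,cv2.COLOR_BGR2GRAY).astype(np.float32)
up=8
T=cv2.resize(A[199:231,336:350],None,fx=up,fy=up,interpolation=cv2.INTER_CUBIC); S=cv2.resize(B[194:236,330:356],None,fx=up,fy=up,interpolation=cv2.INTER_CUBIC)
r=cv2.matchTemplate(S,T,cv2.TM_CCOEFF_NORMED); _,v,_,l=cv2.minMaxLoc(r); print("shift px",l[0]/up-6,l[1]/up-5,v)
E
python3 ang.py
```

```text
deg short 1 [ 0.26 -0.18]
deg short 5 [ 1.22 -0.93]
deg short 10 [ 2.27 -1.91]
(array([20.25      ,  6.93604651]), array([ 13,   0,  13,  20, 172], dtype=int32)) (array([20.25730994,  6.88888889]), array([ 13,   0,  13,  20, 171], dtype=int32))
shift px 0.25 -0.125 0.9797990918159485
```

```bash
cat > edge.py <<'E'
from h import *
import sys
im=eyes.get_image("scene"); B=im["frame"][:,:,::-1].copy(); cv2.imwrite("pics/last_scene.png",B)
A=cv2.imread("pics/scene0.png")
def o(f): f=f.astype(float); return f[:,:,2]-f[:,:,0]   # R-B
def cross(p):
    h=(p[:3].mean()+p[-3:].mean())/2 ; s=np.sign(p[-1]-p[0])
    for i in range(len(p)-1):
        if (p[i]-h)*(p[i+1]-h)<=0 and s*(p[i+1]-p[i])>0: return i+(h-p[i])/(p[i+1]-p[i])
for nm,f in (("start",A),("now",B)):
    q=o(f)
    le=[cross(q[r,331:343]) for r in range(206,220)]; re=[cross(q[r,342:352]) for r in range(204,218)]
    te=[cross(q[190:203,c]) for c in range(341,347)]
    F=lambda l,b:[round(b+np.median([x for x in l if x is not None]),2),len([x for x in l if x is not None])]
    print(nm,"left",F(le,331),"right",F(re,342),"top",F(te,190))
D={}
from itertools import product
def corners(th):
    d=np.array([np.cos(th),np.sin(th)]);t=np.array([np.sin(th),-np.cos(th)])
    P=[[*(AX+(.062+i*.012)*d+j*.01*t),z] for i,j,z in product((-1,1),(-1,1),(.182,.23))]
    p=proj(im,P); return p[:,0].min(),p[:,0].max(),p[:,1].min()
for e in (0,1,2,3,5): print(e,np.round(corners(np.radians(-76+e)),2))
# masked correlation: handle pixels of start only
t0=q0=None
up=4
M=np.zeros(A.shape[:2],np.float32); hull=cv2.convexHull(np.float32([p for p in proj(im,[[*(AX+(.062+i*.012)*np.array([np.cos(th),np.sin(th)])+j*.01*np.array([np.sin(th),-np.cos(th)])),z] for th in [np.radians(-76)] for i,j,z in product((-1,1),(-1,1),(.186,.23))])]))
cv2.fillConvexPoly(M,hull.astype(int),1); M=cv2.dilate(M,np.ones((3,3)))
f0=A.astype(np.float32);best=[]
for dx in np.arange(-2,3.01,.1):
    for dy in np.arange(-2,2.01,.1):
        w=cv2.warpAffine(B.astype(np.float32),np.float32([[1,0,-dx],[0,1,-dy]]),(640,480),flags=cv2.INTER_LINEAR)
        best.append((float((M[...,None]*(w-f0)**2).sum()),dx,dy))
print("masked shift",min(best))
E
python3 edge.py
```

```text
start left [np.float64(336.49), 13] right [np.float64(346.45), 14] top [np.float64(196.33), 5]
now left [np.float64(336.18), 14] right [np.float64(347.06), 14] top [np.float64(190.83), 6]
0 [335.27 347.69 212.8 ]
1 [335.53 347.94 212.64]
2 [335.79 348.18 212.47]
3 [336.04 348.41 212.31]
5 [336.54 348.85 211.97]
masked shift (50426.87890625, np.float64(0.5000000000000022), np.float64(-0.1999999999999984))
```

```bash
sed -i 's/range(206,220)/range(219,231)/; s/range(204,218)/range(219,230)/; s/q\[190:203,c\]/q[207:218,c]/; s/F(te,190)/F(te,207)/; s/341,347)\]/339,345)]/' edge.py; python3 edge.py
```

```text
start left [np.float64(335.86), 12] right [np.float64(346.81), 11] top [np.float64(213.93), 6]
now left [np.float64(336.36), 12] right [np.float64(347.17), 11] top [np.float64(213.49), 6]
0 [335.27 347.69 212.8 ]
1 [335.53 347.94 212.64]
2 [335.79 348.18 212.47]
3 [336.04 348.41 212.31]
5 [336.54 348.85 211.97]
masked shift (49956.35546875, np.float64(0.5000000000000022), np.float64(-0.1999999999999984))
```

```bash
python3 -c "
from h import *; delta(.6034,.0092,.203,-76); delta(.5717,.0013,.203,-76)"
```

```text
t 18.1 p [694.6  32.5 313.4] psi -75.68 polar r,th 161.3 -8.36 Ftool [-0.38  0.38  1.06] w 0.0004 q6 1.26 tilt [-0.68  1.12]
tool shift mm [  2.5  93.4 111. ] turn 0.3
t 18.1 p [694.6  32.5 313.4] psi -75.68 polar r,th 161.3 -8.36 Ftool [-0.38  0.38  1.06] w 0.0004 q6 1.26 tilt [-0.68  1.12]
tool shift mm [  2.3 126.1 111.2] turn 0.3
```

```bash
python3 -m inch '[[-1,1,25,25,0.3],[-1,0,25,30,0],[-1,0,18,30,0],[-1,0,6,14,0],[-1,0,0,0,0],[-1,0,0,0,0]]'; python3 -c "
from h import *; delta(.5717,.0013,.203,-76)"
```

```text
clock: 18.6
position: [0.6176, 0.0144, 0.2122]
ee_rot: [-0.005, 0.788, -0.616, -0.009]
contact_force: [0.4, -0.2, 0.5]
width: 0.0002
t 18.6 p [617.6  14.4 212.2] psi -76.02 polar r,th 92.5 -26.73 Ftool [ 0.26 -0.3  -0.53] w 0.0002 q6 1.22 tilt [-0.45  1.1 ]
tool shift mm [ 1.8 47.7  9.3] turn -0.0
```

```bash
python3 -m inch '[[-1,1,12,5,0],[-1,1,12,4,0],[-1,0,8,0,0],[-1,0,4,0,0],[-1,0,0,0,0],[-1,0,0,0,0]]'; python3 -c "
from h import *; delta(.5717,.0013,.203,-76)"
```

```text
clock: 19.1
position: [0.589, 0.0035, 0.2098]
ee_rot: [-0.009, 0.788, -0.616, -0.003]
contact_force: [-0.4, 0.5, -0.4]
width: -0.0001
t 19.1 p [589.    3.5 209.8] psi -75.99 polar r,th 75.3 -44.2 Ftool [-0.54  0.3   0.41] w -0.0001 q6 1.2 tilt [0.38 1.06]
tool shift mm [-2.  17.4  6.6] turn 0.0
```

```bash
python3 -m inch '[[-1,-1,5,3,0],[-1,-1,5,4,0],[-1,0,2,0,0],[-1,0,0,0,0],[-1,0,0,0,0]]'; python3 -c "
from h import *; delta(.5717,.0013,.203,-76)"; python3 -m inch '[[-1,0,2,0,0],[-1,0,0,0,0]]';  python3 -c "
from h import *; delta(.5717,.0013,.203,-76)"
```

```text
clock: 19.52
position: [0.5781, 0.003, 0.2032]
ee_rot: [-0.01, 0.788, -0.615, -0.002]
contact_force: [0.0, 0.5, 0.6]
width: 0.0002
t 19.52 p [578.1   3.  203.2] psi -75.95 polar r,th 68.3 -50.84 Ftool [-0.5  -0.17 -0.56] w 0.0002 q6 1.19 tilt [0.59 1.06]
tool shift mm [0.1 6.7 0.1] turn 0.0
clock: 19.68
position: [0.5761, 0.0025, 0.203]
ee_rot: [-0.01, 0.788, -0.615, -0.002]
contact_force: [-0.3, 0.2, -0.2]
width: -0.0004
t 19.68 p [576.1   2.5 203. ] psi -75.95 polar r,th 67.5 -52.42 Ftool [-0.26  0.29  0.23] w -0.0004 q6 1.19 tilt [0.58 1.06]
tool shift mm [ 0.1  4.6 -0.1] turn 0.0
```

```bash
python3 -m inch '[[-1,0,2,0,0],[-1,0,0,0,0]]'; python3 -c "
from h import *; delta(.5717,.0013,.203,-76)"; python3 -m inch '[[-1,0,1.5,0,0],[-1,0,0,0,0]]';  python3 -c "
from h import *; delta(.5717,.0013,.203,-76)"; python3 edge.py
```

```text
clock: 19.85
position: [0.5742, 0.002, 0.203]
ee_rot: [-0.011, 0.788, -0.615, -0.002]
contact_force: [0.8, -1.0, -0.2]
width: 0.0003
t 19.85 p [574.2   2.  203. ] psi -75.95 polar r,th 66.7 -53.98 Ftool [ 1.19 -0.5   0.14] w 0.0003 q6 1.19 tilt [0.59 1.06]
tool shift mm [ 0.1  2.6 -0.1] turn 0.1
clock: 20.02
position: [0.5734, 0.0016, 0.203]
ee_rot: [-0.011, 0.788, -0.615, -0.001]
contact_force: [-0.6, -0.5, 0.1]
width: -0.0
t 20.02 p [573.4   1.6 203. ] psi -75.95 polar r,th 66.6 -54.79 Ftool [ 0.3   0.69 -0.14] w -0.0 q6 1.19 tilt [0.68 1.07]
tool shift mm [-0.1  1.7  0. ] turn 0.1
start left [np.float64(335.86), 12] right [np.float64(346.81), 11] top [np.float64(213.93), 6]
now left [np.float64(336.34), 12] right [np.float64(347.36), 11] top [np.float64(213.5), 6]
0 [335.27 347.69 212.8 ]
1 [335.53 347.94 212.64]
2 [335.79 348.18 212.47]
3 [336.04 348.41 212.31]
5 [336.54 348.85 211.97]
masked shift (924693.4375, np.float64(-0.3999999999999986), np.float64(-0.3999999999999986))
```

```bash
python3 -m inch '[[-1,0,1.2,0,0],[-1,0,0,0,0]]'; python3 -c "
from h import *; delta(.5717,.0013,.203,-76)"; python3 -m inch '[[-1,0,1.2,0,0],[-1,0,0,0,0]]';  python3 -c "
from h import *; delta(.5717,.0013,.203,-76)"; python3 edge.py
```

```text
clock: 20.23
position: [0.5727, 0.0014, 0.2031]
ee_rot: [-0.011, 0.788, -0.615, -0.001]
contact_force: [-0.7, -0.3, -0.1]
width: 0.0002
t 20.23 p [572.7   1.4 203.1] psi -75.96 polar r,th 66.4 -55.4 Ftool [0.16 0.71 0.04] w 0.0002 q6 1.19 tilt [0.74 1.08]
tool shift mm [-0.2  1.   0.1] turn 0.0
clock: 20.4
position: [0.5719, 0.001, 0.2031]
ee_rot: [-0.012, 0.788, -0.615, -0.0]
contact_force: [0.6, 0.2, 0.6]
width: 0.0001
t 20.4 p [571.9   1.  203.1] psi -75.96 polar r,th 66.2 -56.1 Ftool [-0.09 -0.66 -0.62] w 0.0001 q6 1.19 tilt [0.8  1.08]
tool shift mm [-0.3  0.2  0.1] turn 0.0
start left [np.float64(335.86), 12] right [np.float64(346.81), 11] top [np.float64(213.93), 6]
now left [np.float64(335.88), 12] right [np.float64(347.12), 11] top [np.float64(213.81), 6]
0 [335.27 347.69 212.8 ]
1 [335.53 347.94 212.64]
2 [335.79 348.18 212.47]
3 [336.04 348.41 212.31]
5 [336.54 348.85 211.97]
masked shift (882604.0, np.float64(-0.7999999999999989), np.float64(-0.3999999999999986))
```

Left edge is now within 0.02 px of the start picture. I back straight off, then move aside to get a clear top view.

```bash
python3 -m inch '[[-1,0,-6,0,0],[-1,0,-15,0,0],[-1,0,-20,-5,0],[-1,0,-10,-25,0],[-1,0,0,-35,0],[-1,0,0,-35,0],[-1,-38,0,0,0],[-1,-38,0,0,0],[-1,-38,0,0,0],[-1,-38,0,0,0],[-1,-38,0,0,0],[-1,-38,0,0,0],[-1,-38,0,0,0],[-1,-20,0,0,0],[-1,0,0,0,0],[-1,0,0,0,0]]'; python3 edge.py; python3 m.py
```

```text
clock: 21.78
position: [0.5538, 0.302, 0.3109]
ee_rot: [-0.009, 0.786, -0.618, -0.004]
contact_force: [0.6, -0.6, 1.1]
width: -0.0
start left [np.float64(335.86), 12] right [np.float64(346.81), 11] top [np.float64(213.93), 6]
now left [np.float64(335.81), 12] right [np.float64(346.76), 11] top [np.float64(213.95), 6]
0 [335.27 347.69 212.8 ]
1 [335.53 347.94 212.64]
2 [335.79 348.18 212.47]
3 [336.04 348.41 212.31]
5 [336.54 348.85 211.97]
masked shift (12757.681640625, np.float64(1.7763568394002505e-15), np.float64(0.10000000000000187))
t 21.83 p [553.8 301.8 310.8] psi -76.32 polar r,th 246.5 85.62 Ftool [-0.56  0.36  0.14] w -0.0001 q6 1.71 tilt [0.33 1.14]
axis in tool mm [234.3  76.4]
row 5 [  7.55 -20.13]
scene [223.2 343.5] 0.59
top [235.9 348.3] 0.88
```

View pics/e.png

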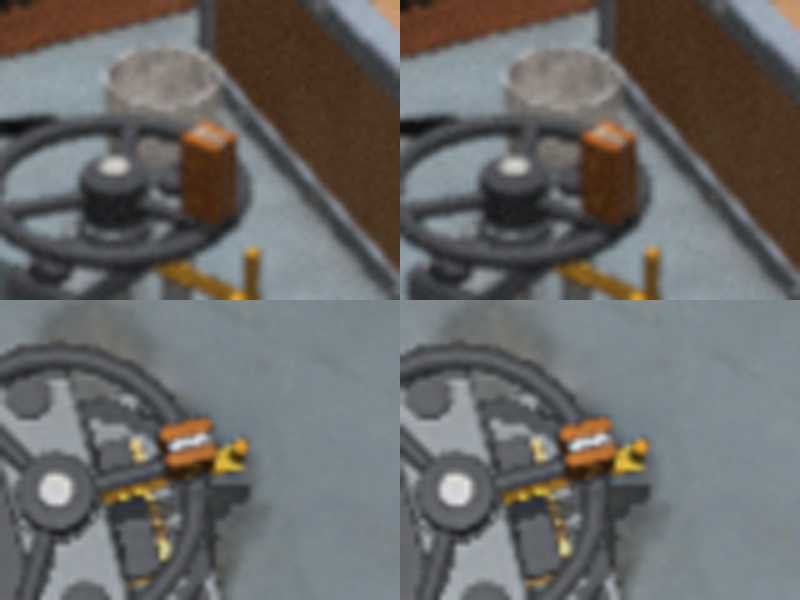

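View pics/last_scene.png

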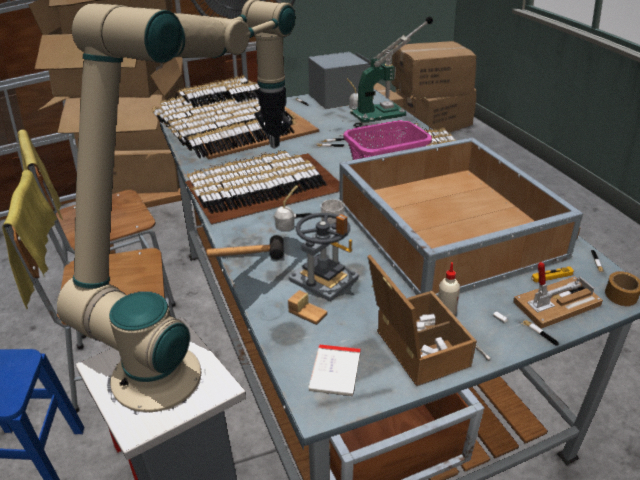

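Both views match the start pictures: the handle edges are within 0.05 px in the scene view, and it stands in line with the pointer in the top view. Everything else lies as before and the arm is clear. I hand in.

```bash
python3 -m inch '[[-1,0,0,0,0],[-1,0,0,0,0]]'; python3 -c "
from rig import manip; print(manip.sign_off())"
```

```text
clock: 22.2
position: [0.5557, 0.297, 0.3111]
ee_rot: [-0.009, 0.784, -0.621, -0.003]
contact_force: [0.7, -0.5, -0.2]
width: 0.0001
the job is handed in; nothing more can be done
None
```

I pushed the hand wheel through one full clockwise turn with shut fingertips, and the handle stands in line with the brass pointer again. The job is handed in at 22.2 s, with no verdict reported.

- **How it went:** I pushed about 221°, drew back to turn the tool round, then pushed on to about 2° short. After backing off to measure, I nudged the last 2° in small steps. I pushed only on the trailing cheek and never gripped the handle. The measured force read about 3 N at most while pushing.
- **Final position:** with the arm clear, the handle's edges in the scene picture lie within 0.05 px of the start picture, and 1° would show as about 0.26 px. The top view also looks the same as at the start, with handle and pointer in line.
- **Rest of the bench:** the last scene picture shows the bystanders where they were. I checked them and the brush by eye, not by measurement, and did not measure the platen's travel.
- **Where checks disagreed:**
  - The networks' marks for the wheel axis and pointer missed by 8 to 9 mm between the two cameras, so I used points I picked in the pictures myself; these agreed to about 1 mm.
  - My first image comparison looked at the wrong rows, so I corrected it.
  - With the gripper still partly in view, one edge read up to about 1° short of the line. That difference was gone in the clear picture.

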